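# Point out the worn brake pad and its replacement

## Robot

A 6-joint arm with a two-finger parallel gripper is mounted at the origin on the work surface. World frame = base frame: x ahead of the robot, y to its left, z up, the work surface at z = 0. Lengths are in mm, angles in rad, forces in N, time in s.
With the tool pointing down it reaches from about 275 to 1000 mm from the base axis. Payload 8.4 kg.
Tool frame: the origin (TCP) lies at the very end of the fingers, on their centre line; the grasp point (between the pads) lies behind it (r.grip_point_offset is the x of the grasp point in the tool frame, in mm); x points along the fingers, z is the direction in which the jaws open and shut, and the axes are right-handed (so a half turn about x gives the same grasp; the last joint's range is limited). The gripper opens to 85 mm and grips with 20 to 120 N. Pads are 22 mm wide; open, the fingers measure 114 mm over their backs; the gripper's body (76 mm by 85 mm) begins 54 mm behind the grasp point. The pads swing forward as they close: fully open they stand 13 mm farther back than shut.
Start: joints at [1.294, 0.353, 1.633, -0, 1.155, -0.002], TCP at [169.595, 601.553, 231.281] pointing down, gripper open.
Joint ranges: [-2.63, 2.63], [-0.92, 2.1], [0.06, 2.66], [-1.3, 4.44], [0, 2.69], [-3.02, 3.02]. Speed limits (rad/s): [2.22, 2.22, 2.79, 3.14, 3.14, 3.14].

## Interface

Orientations are given as [roll, pitch, yaw] about the fixed x, y, z axes, in that order (R = Rz(yaw) Ry(pitch) Rx(roll)).
In Python, from rig import r, vision, order gives the robot as it stands. The module is installed in compiled form; this text tells all that it offers.
- The arm moves only by the tool step_arm, never from a script. Its argument "rows" is a list of rows, each a list of 7 numbers: the shift along the world's x, y, z in mm, then the turn, a rotation vector about the world's x, y, z in rad, then the finger opening in mm, from 0 to 85.4. A call has exactly 8 rows; each row is the pose to reach, as a shift and turn from the pose measured when the call began; what a row does not reach only later rows make up. A row lasts 1/8 s, in which the tool goes at most 62.5 mm and 10.7 degrees, less where a joint would pass 70% of its speed; a pose out of reach is approached as far as the arm can. A call with a gripper value outside its range is refused whole. The fingers move at their own pace and stop on an object; "force" is the grip in N (left out, the last holds). Time passes only in rows, so rows that repeat a pose let the fingers close, or fill a call up. It gives the time, the measured TCP pose, the force and the opening at its end, in the units of the state.
- r.sense(): the state, without advancing time (a new reading comes with each control period).
- vision.grab_frame(name): name is "side" or "top"; returns (picture, depth): 480x640x3 uint8, red, green, blue; 480x640 float32, mm along the optical axis (not along the pixel's ray), 0 where there is no reading.
- vision.camera_info(name): a dict with "K" (3x3 intrinsics, pixels), "origin" and "attitude" of the camera in the world. Camera axes: x right, y down, z forward; pixel columns grow to the right and rows downward; lengths in mm; the calibration is good to about 2 mm. A picture is of the moment at which its call begins. camera_info takes no time and is no camera call.
- order.sign_off(): hands the job in, once; it reports no verdict.
The state is a dict: "clock": time; "qpos": joint angles; "qvel": joint speeds; "joint_efforts": joint torques, N m; "eef_pos": TCP position; "tcp_rot": TCP orientation; "contact_force": force on the tool from outside, world axes, zero at the start; "wrist_torque": the same for the moment, N m; "opening": opening from 0.0 (shut) to 1.0 (fully open).
Only numpy, scipy, OpenCV 4.12 (cv2) and the standard library are available. Lean on these libraries where they do the work, as an engineer would, in place of code of your own. Each camera call takes 0.05 s, during which the arm holds its last target.

## Task

One of the four brake pads on the cardboard sheet is worn out: its lining is a thin layer without the groove across it. Point it out to your workmate: bring the fingertips about 3 cm above its middle and stay there for at least two seconds; then rise well clear and point down in the same way, about 3 cm above the middle of the open carton of matching new pads, again for at least two seconds, finishing still pointing there. Touch and move nothing, and do not come down low over any other pad or carton.

Things in the scene. Friction and masses are not known exactly. Their poses are not given: they have to be found in the camera images.
- worn_pad_top (a point): Worn-out brake pad, one of four loose ones lying lining up, two by two (centres 90 and 136 mm apart), on a cardboard sheet 210 x 300 x 4 mm. Arched black steel plate 114 x 50 x 5.5 mm with an ear at each end, grey-brown lining 85 x 41 mm: the only lining that is very thin and has no groove across it. Lining 2.5 mm thick, whole pad 8 mm. Site: middle of the lining's upper face; z up, y along the pad.
- good_pad1_top (a point): A good brake pad, loose, lying lining up on the cardboard sheet: the same 114 x 50 mm plate, lining split across the middle by a clear straight groove 6 mm wide. Lining 10 mm thick, whole pad 15.5 mm. Site: middle of the lining's upper face; z up, y along the pad.
- good_pad2_top (a point): A good brake pad, loose, lying lining up on the cardboard sheet: the same 114 x 50 mm plate, lining split across the middle by a clear straight groove 6 mm wide. Lining 9 mm thick, whole pad 14.5 mm. Site: middle of the lining's upper face; z up, y along the pad.
- good_pad3_top (a point): A good brake pad, loose, lying lining up on the cardboard sheet: the same 114 x 50 mm plate, lining split across the middle by a clear straight groove 6 mm wide. Lining 10 mm thick, whole pad 15.5 mm. Site: middle of the lining's upper face; z up, y along the pad.
- pad_carton_mouth (a point): Open off-white carton, 132 x 132 x 56 mm, loose, one of three side by side (centres 139 mm apart) in a grey sheet-metal tray (165 x 436 mm, rim 12 mm high). Holds four new brake pads of the same shape, lying flat two by two with their grooved linings up, 5 mm below the rim. Site: centre of its open top at rim height, 59 mm above the bench; z up.
- bearing_carton_mouth (a point): Open off-white carton, 132 x 132 x 56 mm, loose, one of three side by side (centres 139 mm apart) in a grey sheet-metal tray (165 x 436 mm, rim 12 mm high). Holds four ring-shaped steel wheel bearings 61 mm across, 7 mm below the rim. Site: centre of its open top at rim height, 59 mm above the bench; z up.
- bolt_carton_mouth (a point): Open off-white carton, 132 x 132 x 56 mm, loose, one of three side by side (centres 139 mm apart) in a grey sheet-metal tray (165 x 436 mm, rim 12 mm high). Holds sixteen hexagon-headed wheel bolts standing head up, 9 mm below the rim. Site: centre of its open top at rim height, 59 mm above the bench; z up.
- caliper: Bystander: cast-iron brake caliper, 120 x 180 x 80 mm, loose on the bench beyond the work. Origin under its centre.
- spanner: Bystander: steel spanner 170 mm long lying flat beyond the work. Origin under its middle.
- grease_jar: Bystander: closed grey jar 72 mm across, 75 mm high, beyond the work. Origin under its centre.
Things that resemble listed ones, but are neither listed nor needed, are in the scene too. What is shaped like the part that bears worn_pad_top but green is not meant.

How it is judged (in metres and radians):
On the way, in this order (a step that is already met when the one before it is completed fails the run):
1. the fingertips dwell just above the worn-out pad for two seconds (horizontal distance between the grasp point and worn_pad_top below 0.035 m and z of the grasp point in the frame of worn_pad_top between 0.015 and 0.08 m), for 2 s.
2. the fingertips dwell just above the open carton of new brake pads for two seconds (horizontal distance between the grasp point and pad_carton_mouth below 0.04 m and z of the grasp point in the frame of pad_carton_mouth between 0.015 and 0.08 m), for 2 s.
At the end, for the whole second after the job is handed in: Still pointing at the carton of new pads: grasp point (19 mm behind the fingertips) within 40 mm sideways of the middle of its mouth, 15 to 80 mm above the rim (worn pad before: 35 mm, 15 to 80 mm). All pads, cartons and bystanders at rest within 6 mm of their start (all of step 2 and distance of each of worn_pad_top, good_pad1_top, good_pad2_top, good_pad3_top, pad_carton_mouth, bearing_carton_mouth, bolt_carton_mouth, caliper, spanner, grease_jar from where it was at the start of the episode below 0.006 m and linear speed of each of worn_pad, good_pad1, good_pad2, good_pad3, pad_carton, bearing_carton, bolt_carton, caliper, spanner, grease_jar below 0.02 m/s); the robot touches nothing.
It fails at once if a pad or carton was touched (contact force between any of the fingers, the arm and worn_pad above 0.3 N or contact force between any of the fingers, the arm and good_pad1 above 0.3 N or contact force between any of the fingers, the arm and good_pad2 above 0.3 N or contact force between any of the fingers, the arm and good_pad3 above 0.3 N or contact force between any of the fingers, the arm and pad_carton above 0.3 N or contact force between any of the fingers, the arm and bearing_carton above 0.3 N or contact force between any of the fingers, the arm and bolt_carton above 0.3 N).
It fails at once if a pad or carton was moved or lifted (distance of any of worn_pad_top, good_pad1_top, good_pad2_top, good_pad3_top, pad_carton_mouth, bearing_carton_mouth, bolt_carton_mouth from where it was at the start of the episode above 0.006 m).
It fails at once if a bystander was disturbed (distance of any of caliper, spanner, grease_jar from where it was at the start of the episode above 0.006 m).
It fails at once if a pad that is still good was pointed at ((horizontal distance between the grasp point and good_pad1_top below 0.025 m and z of the grasp point in the frame of good_pad1_top below 0.065 m) or (horizontal distance between the grasp point and good_pad2_top below 0.025 m and z of the grasp point in the frame of good_pad2_top below 0.065 m) or (horizontal distance between the grasp point and good_pad3_top below 0.025 m and z of the grasp point in the frame of good_pad3_top below 0.065 m)).
It fails at once if a carton of other parts was pointed at ((horizontal distance between the grasp point and bearing_carton_mouth below 0.03 m and z of the grasp point in the frame of bearing_carton_mouth below 0.065 m) or (horizontal distance between the grasp point and bolt_carton_mouth below 0.03 m and z of the grasp point in the frame of bolt_carton_mouth below 0.065 m)).
It also fails if it takes over 45 s, if anything falls off the work surface, if the arm or the gripper's body presses on something with over 40 N, if the wrist force passes 120 N, or if a joint passes its speed limit or range.

## Working session

There is one attempt and no reset: what is moved stays moved. The work goes in short steps, Python scripts to look and compute and a tool call to move; the robot and the scene stay as the last step left them, time stands still between calls to the robot, and variables do not carry over. Pictures are saved under pics/ and viewed, and the job is handed in when it is done.

Besides the shell and the picture viewer there is one more tool, called after "Request:" as name([rows], argument=value, ...), one row to a line, values as JSON. step_arm: Moves the arm, as the interface text tells. Its arguments: {"type":"object","properties":{"rows":{"type":"array"},"force":{"type":"number"}},"required":["rows"]}

```bash
mkdir -p pics; python3 - <<'E'
from rig import r, vision, order
import cv2,numpy as np
print(r.sense(), r.grip_point_offset)
for n in ("top","side"):
    p,d=vision.grab_frame(n); cv2.imwrite(f"pics/{n}0.png",p[:,:,::-1]); np.save(f"{n}_d.npy",d); np.save(f"{n}_p.npy",p)
    print(n,vision.camera_info(n))
E
```

```text
{'clock': 0.0, 'qpos': array([ 1.29357428e+00,  3.53638960e-01,  1.63416877e+00, -3.93729317e-06,
        1.15518703e+00, -2.40377012e-03]), 'qvel': array([ 0.00061618, -0.00063591, -0.00020944, -0.00015238,  0.00070714,
        0.00180992]), 'joint_efforts': array([-2.77508334e-03, -6.05245471e+01, -3.42074203e+01, -2.88915935e-04,
        9.01569292e-03, -2.71289440e-05]), 'eef_pos': array([169.47637268, 601.07256011, 230.552596  ]), 'tcp_rot': array([-3.14142896,  1.56939421, -1.84544931]), 'contact_force': array([-0.47527522,  0.69682649,  0.35935298]), 'wrist_torque': array([ 0.01970012, -0.00288874,  0.00349181]), 'opening': 1.001535500706141} -18.700000000000003
top {'K': array([[470.82845201,   0.        , 326.75048913],
       [  0.        , 470.82845201, 233.24186205],
       [  0.        ,   0.        ,   1.        ]]), 'origin': array([ 370.28096   ,  113.7685258 , 1161.30186389]), 'attitude': array([-3.0046159 ,  0.01034359, -1.5683816 ])}
side {'K': array([[506.67853213,   0.        , 324.15048141],
       [  0.        , 506.67853213, 237.09399187],
       [  0.        ,   0.        ,   1.        ]]), 'origin': array([  26.75739365, -749.47663748,  819.60772573]), 'attitude': array([-2.21898366,  0.01156003, -0.54658989])}
```

View pics/top0.png

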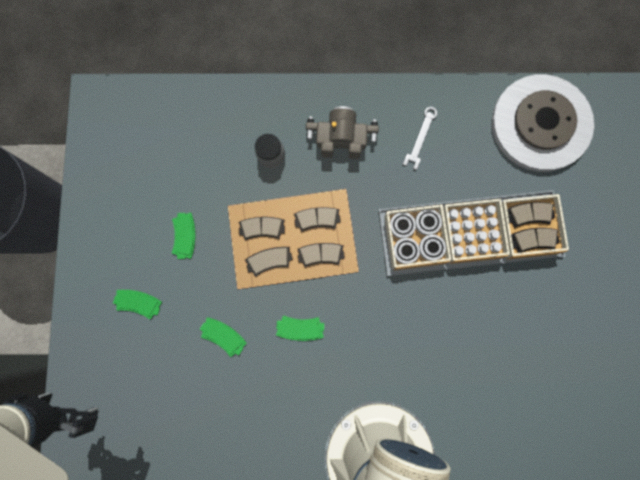

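View pics/side0.png

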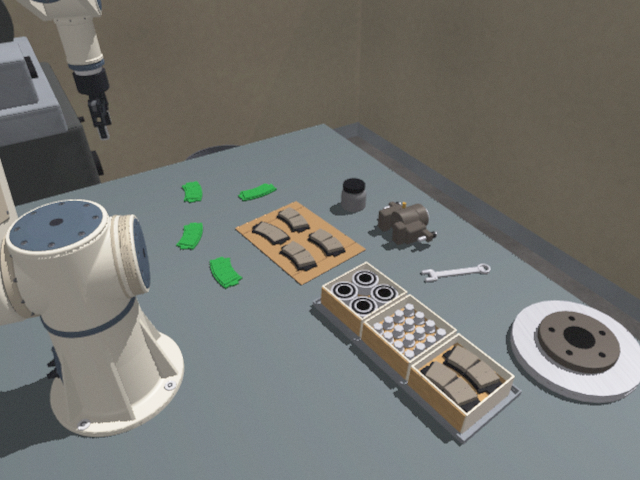

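The top view shows four pads on the sheet at about (262,227), (317,218), (269,261) and (321,253). There are also four green decoys, which are not meant. The one at (269,261) seems to have no groove. The cartons are bearings (416,238), bolts (476,230) and pads (534,225). Next I'll check a close crop and measure.

```bash
cat > h.py <<'E'
import numpy as np
from scipy.spatial.transform import Rotation as R
from rig import vision
def cast(n,u,v,z):
    c=vision.camera_info(n);d=R.from_euler('xyz',c['attitude']).as_matrix()@np.linalg.inv(c['K'])@[u,v,1]
    o=c['origin'];return o+d*(z-o[2])/d[2]
def back(n,u,v,dep):
    c=vision.camera_info(n);return c['origin']+R.from_euler('xyz',c['attitude']).as_matrix()@(np.linalg.inv(c['K'])@[u,v,1])*dep
def proj(n,p):
    c=vision.camera_info(n);q=c['K']@(R.from_euler('xyz',c['attitude']).as_matrix().T@(np.array(p)-c['origin']));return q[:2]/q[2]
E
python3 - <<'E'
from h import *
import cv2
p=np.load('top_p.npy');d=np.load('top_d.npy')
c=cv2.resize(p[180:295,220:365,::-1],None,fx=5,fy=5,interpolation=cv2.INTER_CUBIC);cv2.imwrite('pics/crop_t.png',c)
s=np.load('side_p.npy')
cv2.imwrite('pics/crop_s.png',cv2.resize(s[195:285,230:370,::-1],None,fx=5,fy=5,interpolation=cv2.INTER_CUBIC))
# lining mask
hsv=cv2.cvtColor(p,cv2.COLOR_RGB2HSV)
for u,v in [(262,227),(317,218),(269,261),(321,253)]: print(p[v-4,u-8],hsv[v-4,u-8])
for n,pts in {'worn':(269,261,12),'a':(262,227,19),'b':(317,218,19),'c':(321,253,19)}.items():
    u,v,z=pts; w=d[v-3:v+4,u-5:u+6]; print(n,cast('top',u,v,z).round(),back('top',u,v,np.median(w[w>0])).round(1))
for u,v in [(416,238),(476,230),(534,225)]:print(cast('top',u,v,59).round())
# carton rim corners
for q in [(502,200),(558,195),(567,250),(510,258)]: print(cast('top',*q,59).round())
E
```

```text
[169 159 141] [ 19  42 169]
[180 172 151] [ 22  41 180]
[171 160 141] [ 19  45 171]
[177 166 148] [ 19  42 177]
worn [460. 267.  12.] [460.  267.3  11.5]
a [543. 285.  19.] [543.3 285.4  17.3]
b [566. 150.  19.] [565.8 150.1  17.8]
c [479. 140.  19.] [479.2 139.9  18.3]
[511. -85.  59.]
[ 530. -226.   59.]
[ 542. -363.   59.]
[ 602. -291.   59.]
[ 615. -424.   59.]
[ 483. -437.   59.]
[ 464. -303.   59.]
```

View pics/crop_t.png

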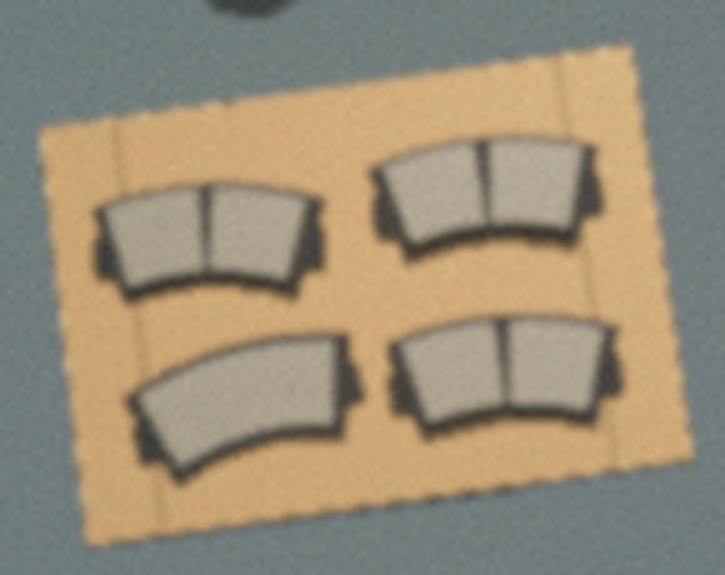

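View pics/crop_s.png

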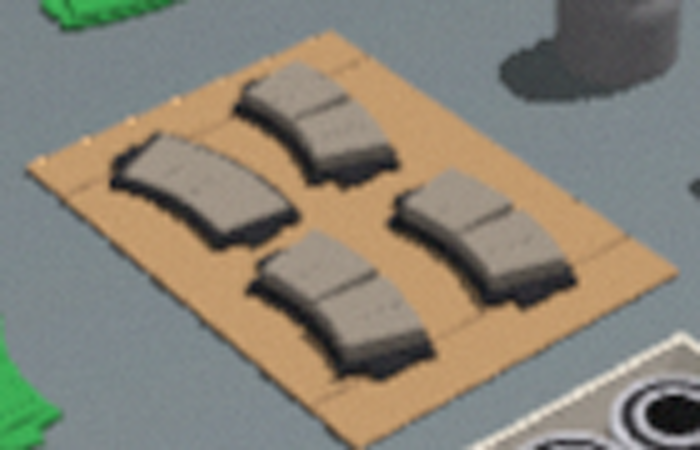

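The crops confirm it: the pad at (269,261) is the only one without a groove. The other three show a clear groove.

| Check | Measured | Expected |
|---|---|---|
| Worn pad, middle of lining | (460, 267), depth height 11.5 mm | 12 mm high (4 + 8) |
| Pad carton mouth | (541, -364), rim corners about 134 mm apart | 132 mm |

I'll move above the worn pad with the fingers shut.

Request:
step_arm([
  [20, -23, 0, 0, 0, 0, 0],
  [50, -58, 0, 0, 0, 0, 0],
  [85, -98, 0, 0, 0, 0, 0],
  [120, -138, 0, 0, 0, 0, 0],
  [155, -178, 0, 0, 0, 0, 0],
  [185, -213, 0, 0, 0, 0, 0],
  [205, -236, 0, 0, 0, 0, 0],
  [210, -242, 0, 0, 0, 0, 0],
])

```text
clock: 1.1
eef_pos: [380.3, 357.8, 230.4]
tcp_rot: [3.043, 1.569, -1.947]
contact_force: [-0.2, 0.1, 0.5]
opening: 0.001
```

Request:
step_arm([
  [20, -23, 0, 0, 0, 0, 0],
  [50, -57, 0, 0, 0, 0, 0],
  [72, -83, 0, 0, 0, 0, 0],
  [80, -91, -10, 0, 0, 0, 0],
  [80, -91, -35, 0, 0, 0, 0],
  [80, -91, -65, 0, 0, 0, 0],
  [80, -91, -85, 0, 0, 0, 0],
  [80, -91, -90, 0, 0, 0, 0],
])

```text
clock: 2.1
eef_pos: [458.6, 267.1, 138.6]
tcp_rot: [2.533, 1.566, -2.456]
contact_force: [0.1, -0.3, 1.0]
opening: 0.004
```

Before going lower I'll check the position in the camera.

```bash
python3 - <<'E'
from h import *
import cv2
p,d=vision.grab_frame('side')
for q in [(460,267,12)]+[(458.6,267.1,138.6)]:
    u=tuple(int(x) for x in proj('side',q).round());print(u);cv2.circle(p,u,3,(255,0,0),1)
cv2.imwrite('pics/side1.png',cv2.resize(p[100:320,150:440,::-1],None,fx=2.7,fy=2.7))
E
```

```text
(269, 232)
(264, 191)
```

View pics/side1.png

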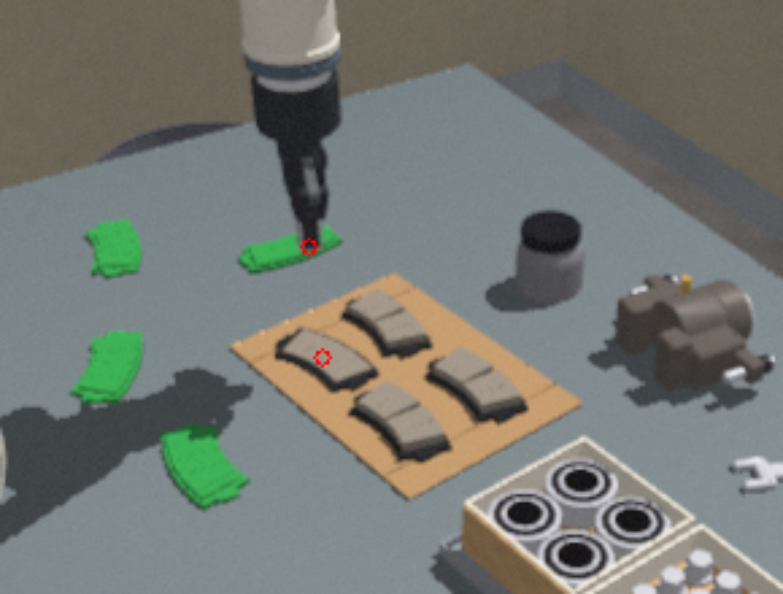

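The side view shows the TCP mark (264,191) on the fingertips and the target mark (269,232) in the middle of the worn pad's lining. The two views agree, so I'll go down and dwell.

Request:
step_arm([
  [1, 0, -15, 0, 0, 0, 0],
  [1, 0, -40, 0, 0, 0, 0],
  [1, 0, -65, 0, 0, 0, 0],
  [1, 0, -83, 0, 0, 0, 0],
  [1, 0, -92, 0, 0, 0, 0],
  [1, 0, -96, 0, 0, 0, 0],
  [1, 0, -96, 0, 0, 0, 0],
  [1, 0, -96, 0, 0, 0, 0],
])

```text
clock: 3.15
eef_pos: [460.5, 267.5, 43.6]
tcp_rot: [2.668, 1.568, -2.321]
contact_force: [0.0, -0.3, 0.2]
opening: -0.004
```

Request:
step_arm([
  [0, 0, 0, 0, 0, 0, 0],
  [0, 0, 0, 0, 0, 0, 0],
  [0, 0, 0, 0, 0, 0, 0],
  [0, 0, 0, 0, 0, 0, 0],
  [0, 0, 0, 0, 0, 0, 0],
  [0, 0, 0, 0, 0, 0, 0],
  [0, 0, 0, 0, 0, 0, 0],
  [0, 0, 0, 0, 0, 0, 0],
])

```text
clock: 4.15
eef_pos: [460.4, 267.4, 43.5]
tcp_rot: [2.642, 1.568, -2.347]
contact_force: [-0.4, 0.3, -0.2]
opening: -0.003
```

Request:
step_arm([
  [0, 0, 0, 0, 0, 0, 0],
  [0, 0, 0, 0, 0, 0, 0],
  [0, 0, 0, 0, 0, 0, 0],
  [0, 0, 0, 0, 0, 0, 0],
  [0, 0, 0, 0, 0, 0, 0],
  [0, 0, 0, 0, 0, 0, 0],
  [0, 0, 0, 0, 0, 0, 0],
  [0, 0, 0, 0, 0, 0, 0],
])

```text
clock: 5.15
eef_pos: [460.5, 267.4, 43.6]
tcp_rot: [2.661, 1.568, -2.327]
contact_force: [-0.1, 0.5, -0.3]
opening: 0.004
```

Request:
step_arm([
  [0, 0, 0, 0, 0, 0, 0],
  [0, 0, 0, 0, 0, 0, 0],
  [0, 0, 0, 0, 0, 0, 0],
  [0, 0, 0, 0, 0, 0, 0],
  [0, 0, 0, 0, 0, 0, 0],
  [0, 0, 0, 0, 0, 0, 0],
  [0, 0, 0, 0, 0, 0, 0],
  [0, 0, 0, 0, 0, 0, 0],
])

```text
clock: 6.15
eef_pos: [460.5, 267.4, 43.6]
tcp_rot: [2.657, 1.568, -2.332]
contact_force: [-0.3, -0.1, -0.1]
opening: -0.003
```

The arm dwelt more than 3 s above the worn pad. Now I'll rise to about 250 mm and go across to (541, -364).

Request:
step_arm([
  [0, 0, 15, 0, 0, 0, 0],
  [0, 0, 45, 0, 0, 0, 0],
  [0, 0, 80, 0, 0, 0, 0],
  [0, 0, 120, 0, 0, 0, 0],
  [0, 0, 160, 0, 0, 0, 0],
  [0, 0, 190, 0, 0, 0, 0],
  [0, 0, 205, 0, 0, 0, 0],
  [0, 0, 207, 0, 0, 0, 0],
])

```text
clock: 7.15
eef_pos: [460.7, 267.6, 251.5]
tcp_rot: [2.999, 1.569, -1.989]
contact_force: [0.5, 0.2, 0.3]
opening: -0.001
```

Request:
step_arm([
  [2, -15, 0, 0, 0, 0, 0],
  [6, -50, 0, 0, 0, 0, 0],
  [12, -95, 0, 0, 0, 0, 0],
  [18, -145, 0, 0, 0, 0, 0],
  [24, -195, 0, 0, 0, 0, 0],
  [31, -245, 0, 0, 0, 0, 0],
  [37, -290, 0, 0, 0, 0, 0],
  [40, -315, 0, 0, 0, 0, 0],
])

```text
clock: 8.15
eef_pos: [499.6, -50.2, 250.1]
tcp_rot: [2.306, 1.567, -2.685]
contact_force: [-0.7, 1.0, -0.5]
opening: 0.002
```

Request:
step_arm([
  [4, -30, 0, 0, 0, 0, 0],
  [10, -75, 0, 0, 0, 0, 0],
  [16, -125, 0, 0, 0, 0, 0],
  [23, -175, 0, 0, 0, 0, 0],
  [29, -225, 0, 0, 0, 0, 0],
  [34, -265, 0, 0, 0, 0, 0],
  [38, -300, 0, 0, 0, 0, 0],
  [40, -310, 0, 0, 0, 0, 0],
])

```text
clock: 9.15
eef_pos: [538.1, -362.3, 248.2]
tcp_rot: [1.922, 1.565, -3.071]
contact_force: [-0.5, 1.1, -0.1]
opening: -0.004
```

Now down to z ≈ 90 over the pad carton, starting with a partial descent and a check.

Request:
step_arm([
  [3, -2, -10, 0, 0, 0, 0],
  [3, -2, -30, 0, 0, 0, 0],
  [3, -2, -55, 0, 0, 0, 0],
  [3, -2, -75, 0, 0, 0, 0],
  [3, -2, -85, 0, 0, 0, 0],
  [3, -2, -88, 0, 0, 0, 0],
  [3, -2, -88, 0, 0, 0, 0],
  [3, -2, -88, 0, 0, 0, 0],
])

```text
clock: 10.15
eef_pos: [541.5, -364.6, 161.0]
tcp_rot: [2.114, 1.566, -2.878]
contact_force: [-0.1, 0.0, 0.8]
opening: -0.001
```

```bash
python3 - <<'E'
from h import *
from rig import r
import cv2
e=r.sense()['eef_pos'];print(e)
p,d=vision.grab_frame('side')
for q in [(541,-364,59),e]:
    u=tuple(int(x) for x in proj('side',q).round());print(u);cv2.circle(p,u,3,(255,0,0),1)
cv2.imwrite('pics/side2.png',cv2.resize(p[220:450,290:560,::-1],None,fx=2.6,fy=2.6))
E
```

```text
[ 541.53893883 -364.63471697  161.02405177]
(459, 370)
(468, 332)
```

View pics/side2.png

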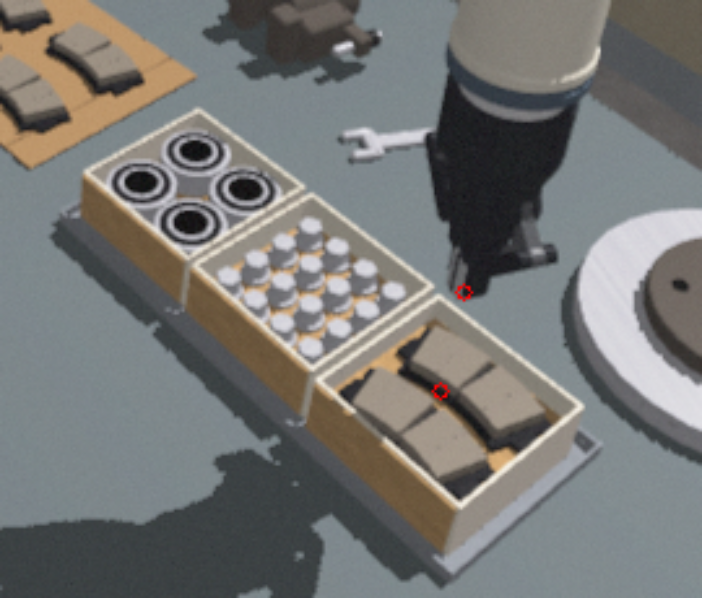

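The target mark (459,370) lies in the middle of the pad carton's mouth, about 3 px from the mean of the rim corners. The fingertips are above it, so I'll descend and dwell.

Request:
step_arm([
  [0, 0, -8, 0, 0, 0, 0],
  [0, 0, -25, 0, 0, 0, 0],
  [0, 0, -45, 0, 0, 0, 0],
  [0, 0, -60, 0, 0, 0, 0],
  [0, 0, -68, 0, 0, 0, 0],
  [0, 0, -71, 0, 0, 0, 0],
  [0, 0, -71, 0, 0, 0, 0],
  [0, 0, -71, 0, 0, 0, 0],
])

```text
clock: 11.2
eef_pos: [541.9, -364.9, 90.6]
tcp_rot: [2.301, 1.567, -2.692]
contact_force: [-0.2, -0.3, -0.1]
opening: -0.005
```

Request:
step_arm([
  [0, 0, 0, 0, 0, 0, 0],
  [0, 0, 0, 0, 0, 0, 0],
  [0, 0, 0, 0, 0, 0, 0],
  [0, 0, 0, 0, 0, 0, 0],
  [0, 0, 0, 0, 0, 0, 0],
  [0, 0, 0, 0, 0, 0, 0],
  [0, 0, 0, 0, 0, 0, 0],
  [0, 0, 0, 0, 0, 0, 0],
])

```text
clock: 12.2
eef_pos: [541.8, -364.9, 90.6]
tcp_rot: [2.289, 1.567, -2.703]
contact_force: [-1.3, -0.5, -0.2]
opening: -0.0
```

Request:
step_arm([
  [0, 0, 0, 0, 0, 0, 0],
  [0, 0, 0, 0, 0, 0, 0],
  [0, 0, 0, 0, 0, 0, 0],
  [0, 0, 0, 0, 0, 0, 0],
  [0, 0, 0, 0, 0, 0, 0],
  [0, 0, 0, 0, 0, 0, 0],
  [0, 0, 0, 0, 0, 0, 0],
  [0, 0, 0, 0, 0, 0, 0],
])

```text
clock: 13.2
eef_pos: [541.9, -364.8, 90.6]
tcp_rot: [2.288, 1.567, -2.704]
contact_force: [0.3, 0.0, -0.6]
opening: -0.003
```

Request:
step_arm([
  [0, 0, 0, 0, 0, 0, 0],
  [0, 0, 0, 0, 0, 0, 0],
  [0, 0, 0, 0, 0, 0, 0],
  [0, 0, 0, 0, 0, 0, 0],
  [0, 0, 0, 0, 0, 0, 0],
  [0, 0, 0, 0, 0, 0, 0],
  [0, 0, 0, 0, 0, 0, 0],
  [0, 0, 0, 0, 0, 0, 0],
])

```text
clock: 14.2
eef_pos: [541.8, -364.9, 90.6]
tcp_rot: [2.295, 1.567, -2.698]
contact_force: [0.0, -0.7, -0.1]
opening: 0.0
```

```bash
python3 - <<'E'
from h import *
from rig import r
import cv2
p,d=vision.grab_frame('side')
cv2.imwrite('pics/side3.png',p[:,:,::-1])
print(r.sense()['eef_pos'],r.sense()['contact_force'])
# anything moved? compare the pad sheet + cartons left of the arm with first frame
p0=np.load('side_p.npy'); df=cv2.absdiff(cv2.GaussianBlur(p,(5,5),0),cv2.GaussianBlur(p0,(5,5),0)).max(2)
print('sheet area changed px',(df[200:280,235:365]>40).sum())
E
```

```text
[ 541.85387033 -364.82457523   90.5807132 ] [ 0.1278323  -0.12480171 -0.37030568]
sheet area changed px 0
```

View pics/side3.png

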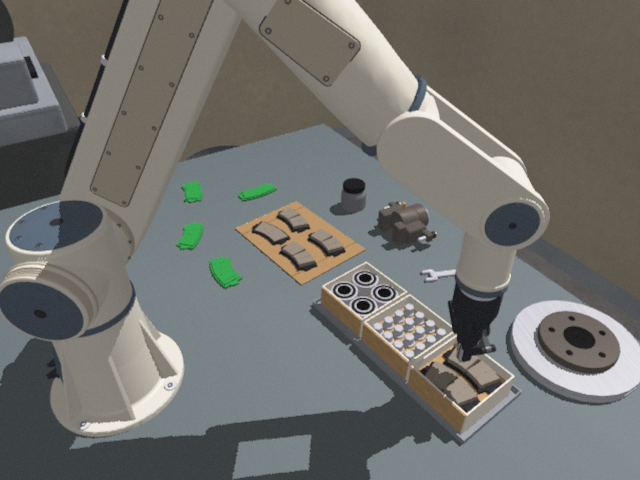

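The fingertips stand just above the pad carton's mouth, at about (465,358). The pads, cartons and bystanders look as they did at the start, so I'll hand in.

```bash
python3 -c "
from rig import r,order
print(order.sign_off()); print(r.sense()['eef_pos'])"
```

```text
the job is handed in; nothing more can be done
None
the job is handed in; nothing more can be done
```

I pointed out the worn pad and then the carton of matching new pads, and handed the job in at about 14 s, still pointing at the carton. No verdict is given at hand-in.

- **Worn pad:** it is the only one with no groove, at about (460, 267). With the fingers shut, I held the tips about 31 mm above its lining for 3 s.
- **Pad carton:** I then rose to about 250 mm, crossed over and held the tips about 32 mm above its mouth, at about (541, -364), for 3 s.
- **Last checks:**
  - The TCP was within about 1 mm of the carton centre I measured.
  - Contact force was at noise level, at most about 1.4 N.
  - Comparing pictures showed no change around the cardboard sheet. I checked the cartons and bystanders only by eye in the last side view, and they looked unmoved.
- **Small disagreements:**
  - The distances from the worn pad to its neighbours came out at 85 and 128 mm, against the stated 90 and 136 mm. That pad lies slightly turned.
  - The projected carton centre was about 3 px, or 5 mm, from the mean of the rim corners in the side view.
  - Both are well within tolerance.

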